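# Run the parts tray home and bolt it

### The job

The small-parts tray has been left pulled out of its runner unit. Push the tray home against its stop, then press the yellow spring catch right down with one fingertip and, keeping it held down, push the bolt's black tab with the other fingertip until the bolt is fully home in the tray's keeper. Let go so that the catch springs back up and locks the bolt; only push and press, nothing is to be gripped or forced, and leave the other things on the counter where they are.

Things in the scene. Friction and masses are not known exactly. Their poses are not given: they have to be found in the camera images.
- dock: Fixed galvanised runner unit of the tray. x: the way the tray is pushed home (away from the robot); y: the way the bolt is pushed home (to the tray); z up. Origin on the counter below the tab's near face, bolt drawn back. The bolt lies on a grey pedestal 58 mm high, x +-28, y -108 to 52 mm; its bar at x 0, top z 72 mm: a fingertip fits over it between catch and tab. Over 40 N from the fingers is forcing.
- tray (a joint): Travel of the tray in m: 0 = home against its stop, positive = pulled out towards the robot (dock -x), at most 0.10; starts at 0.035 to 0.075. About 4 N friction; stays where it is left.
- tray_front (a point): Middle of the upper edge of the outer front face of the tray of red bins; moves with it. The front is an upright galvanised plate, 376 mm wide along dock y (+-188 mm from here), 14 mm thick, z 10 to 66 mm; push anywhere on it. With the tray home this point is at dock (-46, 246, 66) mm. The counter just before it is free from y -150 to 0 mm of this point.
- keeper (a point): Middle of the steel staple on the tray's side that the 20 mm wide bolt enters: opening 26 mm in x, 14 mm deep in y, top at z 84 mm. At dock (0, 77, 67) mm with the tray home; the bolt enters only if the tray is within about 3 mm of home. A like guide staple (top z 79 mm) is fixed at dock y 48 to 62 mm.
- bolt (a joint): Travel of the bolt in m along dock y: 0 = drawn back (start), 0.030 = fully home on its end stop; about 2.5 N friction, stays where it is left. At either end the catch's tooth sits in a notch of the bar and blocks the bolt after 2 mm, unless the catch is pressed.
- tab_face (a point): Centre of the near (dock -y) face, the one to push, of the black upright tab on the bolt; moves with it. Tab 28 mm wide in x, 14 mm thick in y, z 72 to 114 mm; the face is at dock y 0 with the bolt drawn back, y 30 mm with it home.
- catch (a joint): Travel of the yellow spring catch in m, straight down: 0 = up, 0.011 = right down on its stop; spring 2 N at the top, 5.5 N at the bottom. The tooth is clear of the bar from 4 mm; less than 5.5 mm counts as not held down. Let go with the bolt part-way, it stays about 4 mm down under the bar; with the bolt within 2 mm of home it springs up to 0.
- catch_top (a point): Centre of the top of the flat yellow catch plate, 32 mm in dock x, 60 mm in dock y (y -88 to -28 mm), top at z 93 mm up, 82 mm right down, between steel cheeks (top z 80 mm, x +-18 to 25). Press anywhere; a tip may slide along it while pressing: with the fingers some 50 mm apart along dock y, one on the plate, one behind the tab, the whole hand can move along y.
- carton: Bystander: loose brown carton 60 x 85 x 42 mm, origin under its middle, on the counter in front of the bolt pedestal.
- red_bin: Bystander: loose red bin of small parts 80 x 110 x 50 mm, origin under its middle, on the counter behind the bolt pedestal.
- long_carton: Bystander: loose brown carton 140 x 60 x 50 mm, origin under its middle.
- white_bin: Bystander: loose white open bin 110 x 80 x 55 mm, origin under its middle.
- tape: Bystander: roll of brown tape lying flat, 90 mm across, 24 mm high, origin under its middle.
- screwdriver: Bystander: screwdriver lying on the counter, along its own x axis.
- spray: Bystander: blue can 58 mm across, 150 mm high, origin under its middle.

How it is judged:
By the outcome, as a careful person would: the job done as asked, in the order asked, and still so for the second after the job is handed in, with the robot touching nothing.
It also fails if it takes over 56 s, if anything falls off the work surface, if the arm or the gripper's body presses on something with over 40 N, if the wrist force passes 120 N, or if a joint passes its speed limit or range.

### The arm

A 6-joint arm with a two-finger parallel gripper is mounted at the origin on the work surface. World frame = base frame: x ahead of the robot, y to its left, z up, the work surface at z = 0. Lengths are in m, angles in rad, forces in N, time in s.
With the tool pointing down it reaches from about 0.275 to 0.875 m from the base axis. Payload 12.5 kg.
Tool frame: the origin (TCP) lies on the centre line of the jaws, within the pads' length; the fingertips stand r.finger_overhang ahead of it and the grasp point (between the pads) lies 3 mm ahead of it (r.finger_overhang is the distance from the TCP to the fingertips, in m); z points along the fingers, y is the direction in which the jaws open and shut (so a half turn about z gives the same grasp; the last joint's range is limited). The gripper opens to 85 mm and grips with 20 to 120 N. Pads are 22 mm wide; open, the fingers measure 114 mm over their backs; the gripper's body (76 mm by 85 mm) begins 54 mm behind the grasp point. The pads swing forward as they close: fully open they stand 13 mm farther back than shut.
Start: joints at [-1.246, 0.351, 1.652, -0, 1.139, -0.085], TCP at [0.219, -0.504, 0.253] pointing down, gripper open.
Joint ranges: [-2.75, 2.75], [-0.79, 2.1], [0.01, 2.65], [-1.57, 4.71], [0.07, 3.14], [-2.87, 2.87]. Speed limits (rad/s): [2.22, 2.22, 2.79, 3.14, 3.14, 3.14].

### API

Orientations are given as a unit quaternion [x, y, z, w].
In Python, from cell import r, optics gives the robot as it stands. The module is installed in compiled form; this text tells all that it offers. Calls block until the motion is done:
- r.move_to(position, orientation): joint-space move of the TCP to a pose.
- r.move_linear(position, rot=None, vel=0.15): straight line of the TCP; rot=None keeps the orientation; vel is the mean speed in m/s.
- r.set_joints(angles): joint-space move.
- r.set_gripper(opening, squeeze=None): opening from 0.0 (shut) to 1.0 (fully open); squeeze is the grip in N (None keeps the last); returns when the fingers have stopped.
- r.sleep(seconds).
- r.inverse_kinematics(position, orientation): joint angles nearest the present ones, or None.
- optics.get_image(name): name is "scene" or "top"; returns a dict with "pixels" (384x512x3 uint8, red, green, blue), "depth" (384x512 float32, m along the optical axis (not along the pixel's ray), 0 where there is no reading), "fx", "fy", "cx", "cy" (pixels), "D" ([k1, k2, p1, p2, k3] as OpenCV has them; the pictures are not rectified), "camera_from_world" (4x4, takes a point from world to camera coordinates). Camera axes: x right, y down, z forward; pixel columns grow to the right and rows downward; lengths in m; the calibration is good to about 2 mm. A picture is of the moment at which its call begins.
A pose or a line that the arm cannot do raises r.PlanningError and nothing moves.
- r.hand_in(): hands the job in, once; it reports no verdict.
Readings, each from a call of its own:
- r.current_t(): time.
- r.current_q(): joint angles.
- r.current_qvel(): joint speeds.
- r.current_effort(): joint torques, N m.
- r.current_tool_pos(): TCP position.
- r.current_ee_rot(): TCP orientation.
- r.current_contact_force(): force on the tool from outside, world axes, zero at the start.
- r.current_torque(): the same for the moment, N m.
- r.current_opening(): opening from 0.0 (shut) to 1.0 (fully open).
Only numpy, scipy, OpenCV 4.12 (cv2) and the standard library are available. Lean on these libraries where they do the work, as an engineer would, in place of code of your own. Each camera call takes 0.05 s, during which the arm holds its last target.

## Working session

There is one attempt and no reset: what is moved stays moved. The work goes in short steps, each a Python script; the robot and the scene stay as the last script left them, time stands still between calls to the robot, and variables do not carry over. Pictures are saved under pics/ and viewed, and the job is handed in when it is done.

```bash
mkdir -p pics; ls
python3 - <<'E'
from cell import r, optics
import cv2,pickle
for n in("scene","top"):
    im=optics.get_image(n); pickle.dump(im,open(f"pics/{n}0.pkl","wb"))
    cv2.imwrite(f"pics/{n}0.png",cv2.resize(im["pixels"][:,:,::-1],(800,600),interpolation=cv2.INTER_CUBIC))
    print(n,im["fx"],im["fy"],im["cx"],im["cy"],im["D"],im["camera_from_world"])
print(r.finger_overhang,r.current_t(),r.current_ee_rot(),r.current_opening())
E
```

```text
pics
scene 486.9189761038864 486.9189761038864 257.04050563696126 195.5919856134796 [-0.18287711  0.          0.          0.          0.        ] [[ 0.88860218  0.45863507  0.00632762 -0.44045047]
 [ 0.27917137 -0.52984376 -0.80083015 -0.12062153]
 [-0.36393615  0.71338591 -0.5988581   1.77572002]
 [ 0.          0.          0.          1.        ]]
top 429.87639372090916 429.87639372090916 246.45705934119204 187.3768726385288 [-0.16494937  0.          0.          0.          0.        ] [[ 0.03306781 -0.99945196  0.00151722 -0.118146  ]
 [-0.9768011  -0.03263967 -0.21164655  0.55313259]
 [ 0.21158008  0.00551667 -0.9773451   1.46539043]
 [ 0.          0.          0.          1.        ]]
0.022 0.1 [ 9.79080824e-01  2.03470968e-01 -7.55842905e-05 -5.47132208e-04] 0.995547715424117
```

View pics/scene0.png

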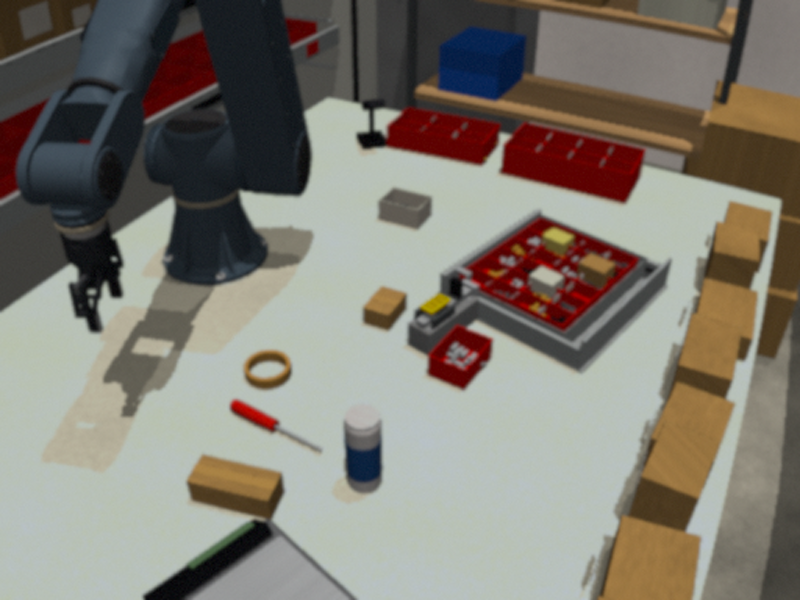

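View pics/top0.png

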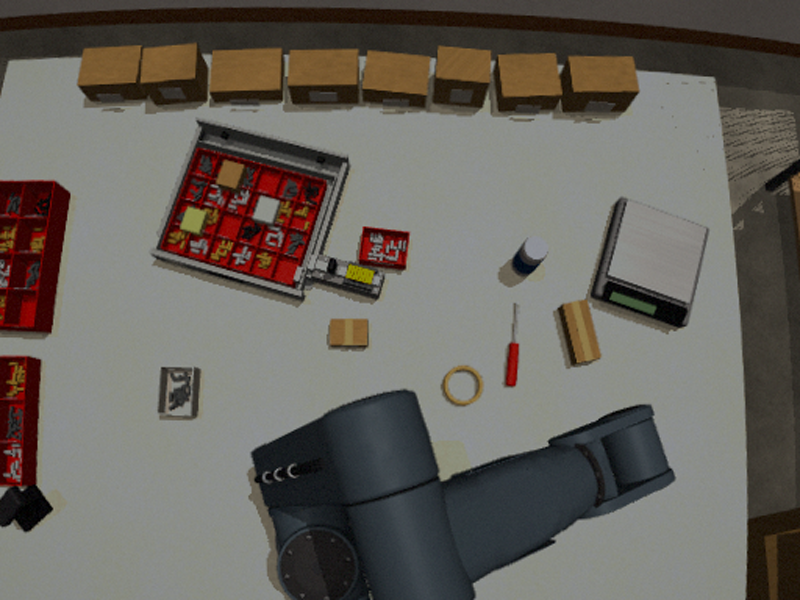

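The scene view shows the tray at (560,290), with the bolt unit and yellow catch at (437,305). The top view shows the catch at (360,274), the carton at (348,333) and the red bin at (385,248). I'll enlarge the dock.

```bash
cat > h.py <<'E'
import numpy as np,cv2,pickle
def load(n): return pickle.load(open(f"pics/{n}.pkl","rb"))
def K(im): return np.array([[im["fx"],0,im["cx"]],[0,im["fy"],im["cy"]],[0,0,1.]])
def ray(im,u,v):
    p=cv2.undistortPoints(np.array([[[u,v]]],float),K(im),np.array(im["D"]))[0,0]
    T=np.array(im["camera_from_world"]);R=T[:3,:3]
    return -R.T@T[:3,3], R.T@np.array([p[0],p[1],1.])
def at_z(im,u,v,z):
    o,d=ray(im,u,v); return o+d*(z-o[2])/d[2]
def at_depth(im,u,v):
    o,d=ray(im,u,v); return o+d*im["depth"][int(round(v)),int(round(u))]
def proj(im,P):
    T=np.array(im["camera_from_world"])
    rv=cv2.Rodrigues(T[:3,:3])[0]
    return cv2.projectPoints(np.atleast_2d(np.asarray(P,float)),rv,T[:3,3],K(im),np.array(im["D"]))[0][:,0]
def crop(im,x0,y0,x1,y1,s,name,marks=()):
    c=cv2.resize(im["pixels"][y0:y1,x0:x1,::-1],None,fx=s,fy=s,interpolation=cv2.INTER_CUBIC)
    c=cv2.convertScaleAbs(c,alpha=1.5)
    for u,v in marks: cv2.circle(c,(int((u+.5-x0)*s),int((v+.5-y0)*s)),2,(255,255,0),-1)
    for k in range(x0,x1,10): cv2.putText(c,str(k),((k-x0)*s,8),0,.3,(0,255,0)); cv2.line(c,((k-x0)*s,10),((k-x0)*s,14),(0,255,0))
    for k in range(y0,y1,10): cv2.putText(c,str(k),(0,(k-y0)*s+4),0,.3,(0,255,0))
    cv2.imwrite(name,c)
E
python3 - <<'E'
from h import *
crop(load("top0"),185,140,260,200,10,"pics/topc.png")
crop(load("scene0"),255,160,335,220,10,"pics/scenec.png")
E
```

```text
(no output)
```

View pics/topc.png

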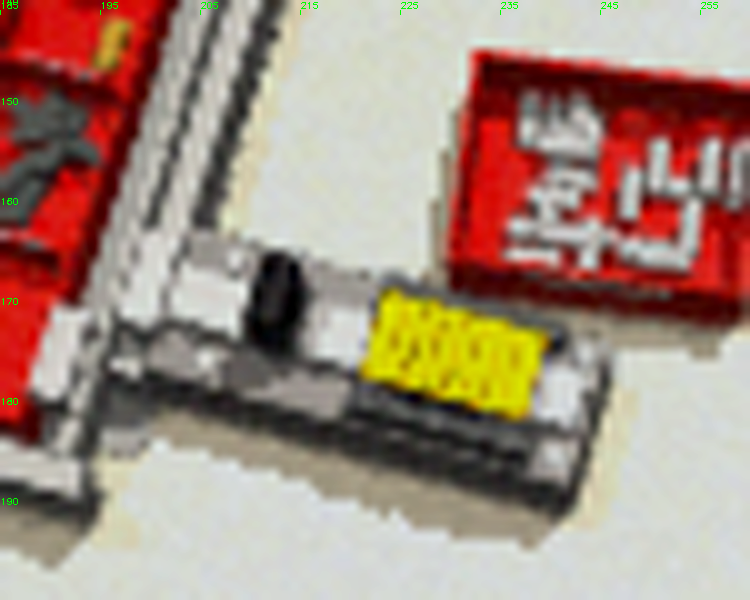

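View pics/scenec.png

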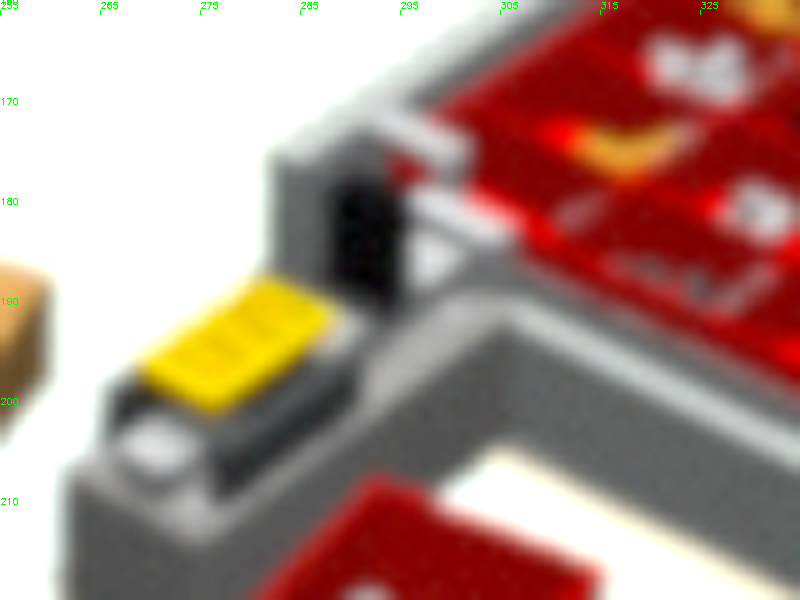

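```bash
cat > fit.py <<'E'
from h import *
from scipy.optimize import least_squares
top,sc=load("top0"),load("scene0")
T=[((16,-28,93),(222.5,168.3)),((16,-88,93),(239.5,172.5)),((-16,-88,93),(237,181.3)),((-16,-28,93),(220.5,177.5)),((28,-108,58),(245.3,174.8))]
S=[((-16,-28,93),(281.5,187)),((16,-28,93),(288.5,191)),((16,-88,93),(275.5,200.7)),((-16,-88,93),(268,196)),((28,-108,58),(274,213.3)),((-28,-108,58),(261.5,207))]
def W(p,P):
    c,s=np.cos(p[2]),np.sin(p[2]);P=np.atleast_2d(P)/1000.
    return np.c_[p[0]+c*P[:,0]-s*P[:,1],p[1]+s*P[:,0]+c*P[:,1],P[:,2]]
def res(p,sets):
    return np.concatenate([(proj(im,W(p,[a for a,b in s]))-np.array([b for a,b in s])).ravel() for im,s in sets])
if __name__=="__main__":
    for sets in ([(top,T)],[(sc,S)],[(top,T),(sc,S)]):
        f=least_squares(res,[.55,-.07,-.2],args=(sets,));print(f.x,np.round(f.fun,1))
    p=f.x
    m=[(0,0,72),(-14,0,114),(14,0,114),(-14,14,114),(14,14,114),(-28,-108,58),(28,-108,58),(-28,52,58),(28,52,58),(16,-28,93),(16,-88,93),(-16,-88,93),(-16,-28,93),(-14,0,72),(14,0,72)]
    m+=[(x,y,93) for x in(-16,16) for y in(-28,-88)]
    crop(top,185,140,260,200,10,"pics/topm.png",proj(top,W(p,m)))
    crop(sc,255,160,335,220,10,"pics/scm.png",proj(sc,W(p,m)))
    np.save("dock.npy",p)
    # catch & counter depth check
    for im,u,v in((top,229,175),(sc,278,194),(top,240,205),(sc,250,225)): print(at_depth(im,u,v))
E
python3 fit.py
```

```text
[ 0.605061    0.01610839 -0.24079236] [ 0.3  0.3 -0.2  0.6 -0.2  0.4 -0.3 -0.3  0.4 -1. ]
[ 0.6069317   0.0109157  -0.26796561] [-0.5  0.2  0.5  0.4  0.6 -0.5  0.  -0.3  0.4  0.8 -1.  -0.8]
[ 0.60535971  0.01401016 -0.25243114] [ 0.9  0.3  0.4  0.8  0.2  0.6  0.3 -0.3  1.  -0.7 -0.5 -0.3  0.6 -0.2
  1.  -1.1  0.3 -0.7  0.9  0.3 -0.7 -1.2]
[ 0.59007967 -0.0378437   0.09914928]
[ 0.59027712 -0.04628688  0.0917911 ]
[ 0.50248492 -0.07799533  0.00241604]
[ 0.53327949 -0.12006202  0.0019004 ]
```

View pics/topm.png

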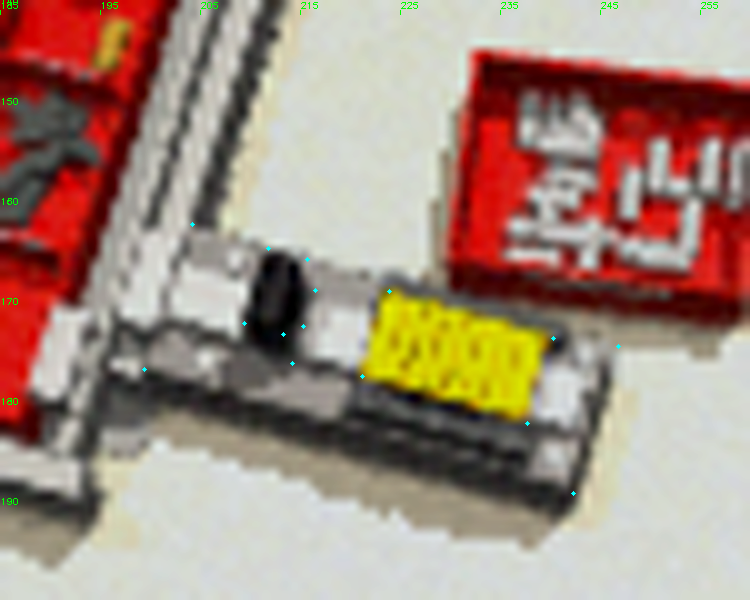

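View pics/scm.png

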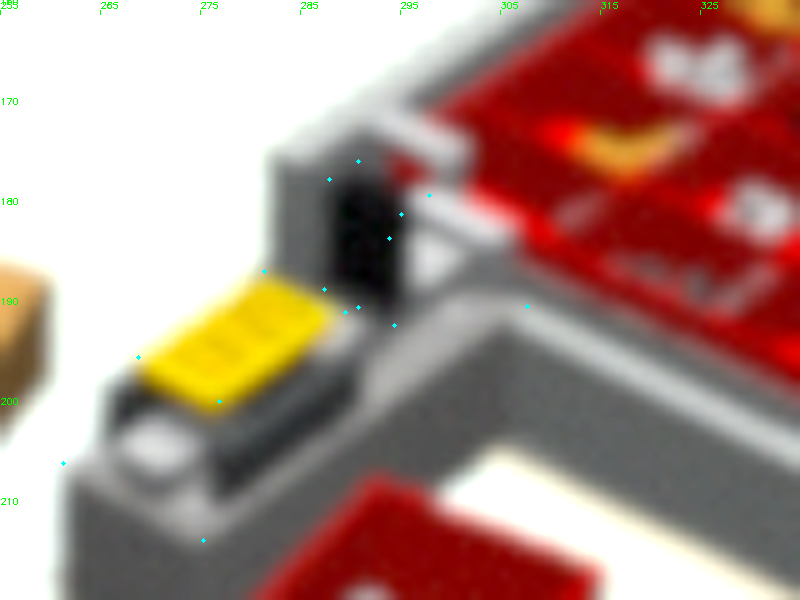

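Run:
```python
from h import *
crop(load("top0"),90,70,230,200,5,"pics/tray_t.png")
crop(load("top0"),90,150,120,175,20,"pics/tray_l.png")
crop(load("top0"),180,170,210,195,20,"pics/tray_r.png")
```

```text
(no output)
```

View pics/tray_t.png

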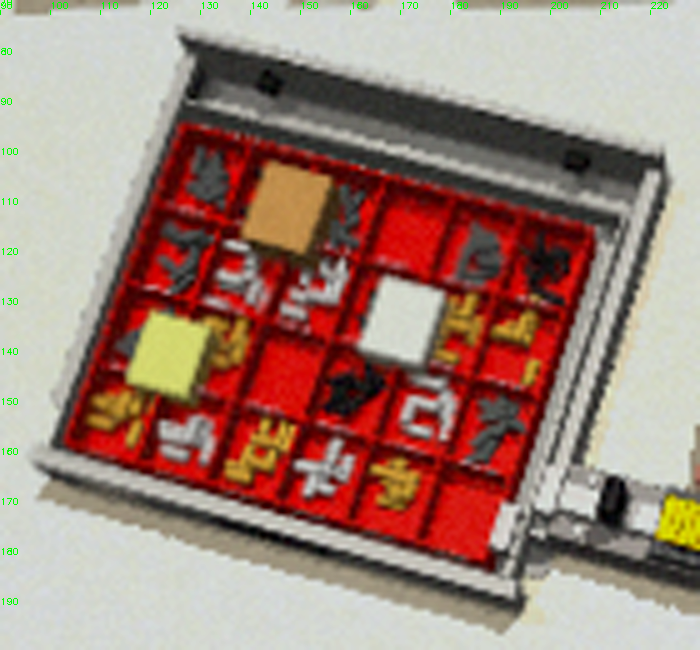

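View pics/tray_l.png

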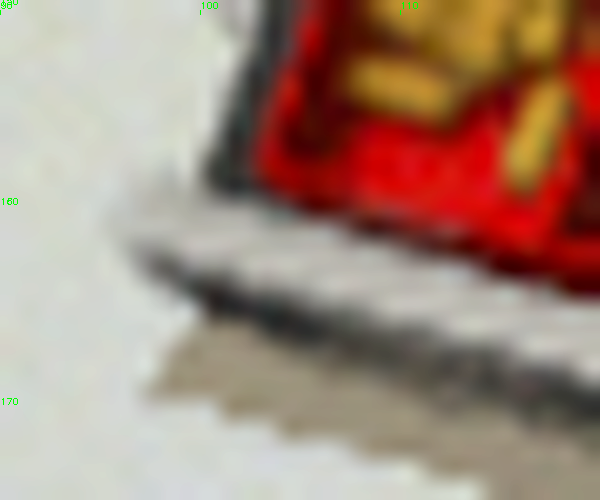

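View pics/tray_r.png

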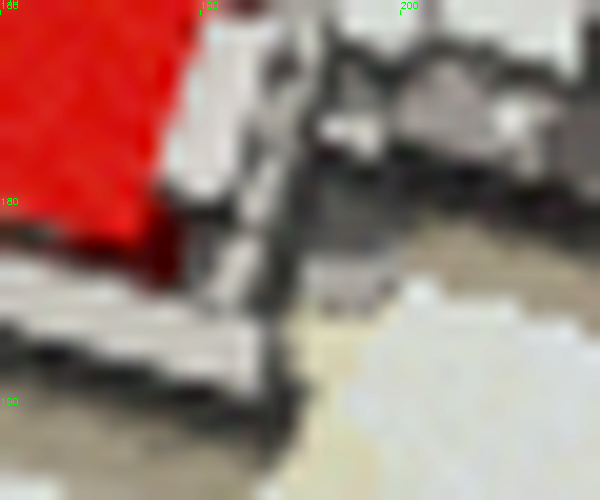

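```bash
cat >> fit.py <<'E'
if __name__=="__main__":
    L=at_z(top,95.5,161.7,.066);R=at_z(top,192.8,189.1,.066);v=L-R
    print("front",L,R,np.linalg.norm(v),"theta",np.arctan2(-v[0],v[1]))
    def res2(q):
        d=q[3]
        Tr=[((-46-d,246+188,66),(95.5,161.7)),((-46-d,246-188,66),(192.8,189.1))]
        return np.concatenate([res(q[:3],[(top,T+Tr),(sc,S)])])
    f=least_squares(res2,[.6,.01,-.25,50]);print(f.x,np.round(f.fun,1))
    p=f.x[:3];np.save("dock.npy",f.x)
    d=f.x[3]
    m=[(0,0,72),(-14,0,114),(14,0,114),(-28,-108,58),(28,-108,58),(16,-28,93),(16,-88,93),(-16,-88,93),(-16,-28,93),(-46-d,246+188,66),(-46-d,246-188,66)]
    crop(top,90,70,230,200,5,"pics/tm2.png",proj(top,W(p,m)))
    crop(sc,255,130,435,240,4,"pics/sm2.png",proj(sc,W(p,m)))
E
python3 fit.py | tail -4
```

```text
[ 0.53327949 -0.12006202  0.0019004 ]
front [0.63287099 0.4550488  0.066     ] [0.54273377 0.08969417 0.066     ] 0.3763093438990473 theta -0.24188130232497093
[ 6.04813002e-01  1.41907978e-02 -2.44557946e-01  3.30222502e+01] [ 0.9  0.4  0.3  0.8  0.3  0.6  0.2 -0.2  1.  -0.8  0.2 -0.1  0.   0.2
 -0.6 -0.4  0.5 -0.3  1.  -1.1  0.3 -0.7  1.   0.3 -0.7 -1.1]
```

View pics/tm2.png

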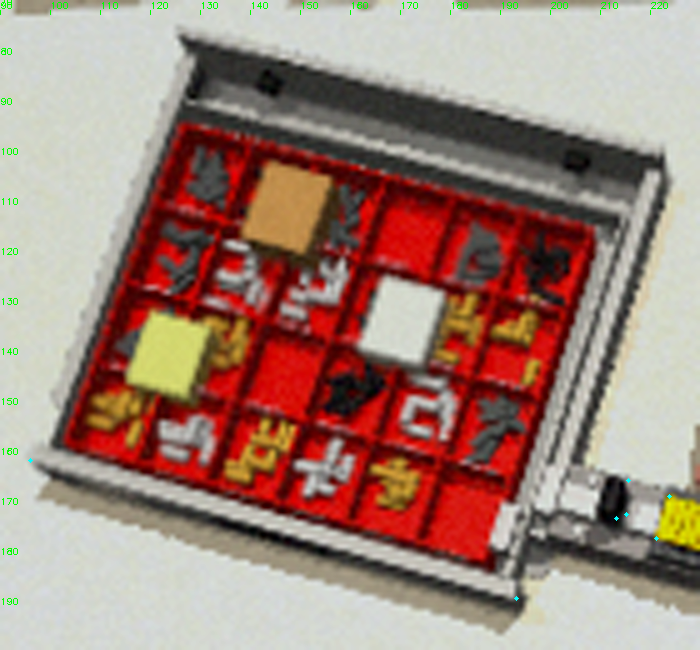

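View pics/sm2.png

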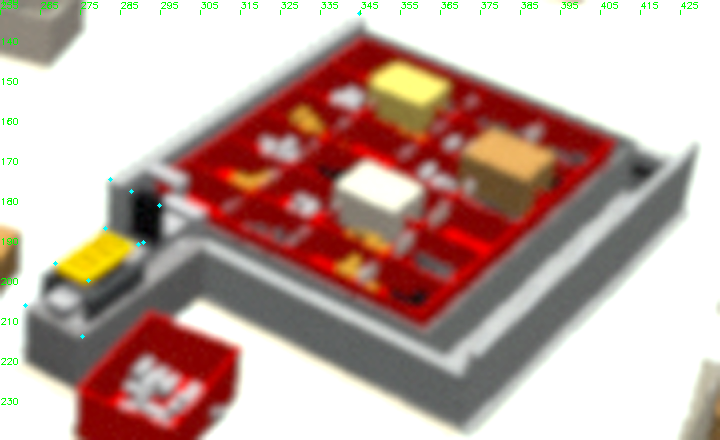

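Dock fit: origin about (0.605, 0.014), yaw −0.245, tray out about 33 to 35 mm. The yellow plate corners from both views agree to about 3 mm. First I'll move in front of the tray with the fingers about 47 mm apart.

```bash
cat > rob.py <<'E'
import numpy as np
from cell import r, optics
p=np.load("dock.npy");th=p[2]
ex=np.array([np.cos(th),np.sin(th),0]);ey=np.array([-np.sin(th),np.cos(th),0])
Q=[np.cos(th/2),np.sin(th/2),0,0]
def W(x,y,z): return np.array([p[0],p[1],0])+ex*x/1e3+ey*y/1e3+np.array([0,0,z/1e3])
def D(P=None):
    P=np.array(r.current_tool_pos() if P is None else P)-[p[0],p[1],0]
    return np.array([P@ex,P@ey,P[2]])*1e3
def F(): 
    f=np.array(r.current_contact_force());return np.array([f@ex,f@ey,f[2]])
E
python3 - <<'E'
from rob import *
r.set_gripper(0.55)
print(r.current_opening(),r.finger_overhang,r.current_t())
print(r.inverse_kinematics(W(-115,185,150),Q),r.inverse_kinematics(W(0,-44,105),Q))
r.move_to(W(-130,185,200),Q)
print(r.current_t(),D(),F())
r.move_linear(W(-130,185,55))
print(r.current_t(),D(),F())
from h import *
im=optics.get_image("scene");pickle.dump(im,open("pics/s1.pkl","wb"));crop(im,200,60,360,180,5,"pics/s1.png")
E
```

```text
0.5519645358779317 0.022 0.5667
[ 3.10587733e-01  5.29832383e-01  1.65731776e+00 -4.44089210e-16
  9.54442506e-01  2.12594200e+00] [-1.26181904e-01  6.13350909e-01  1.64491804e+00 -4.44089210e-16
  8.83323709e-01  1.68917237e+00]
3.3583 [-129.65080969  184.55483715  200.04882362] [-0.47448482  0.03886606  0.76041589]
4.475 [-129.53652755  185.25963144   55.82339749] [-0.3447248   0.306468   -0.72281345]
```

View pics/s1.png

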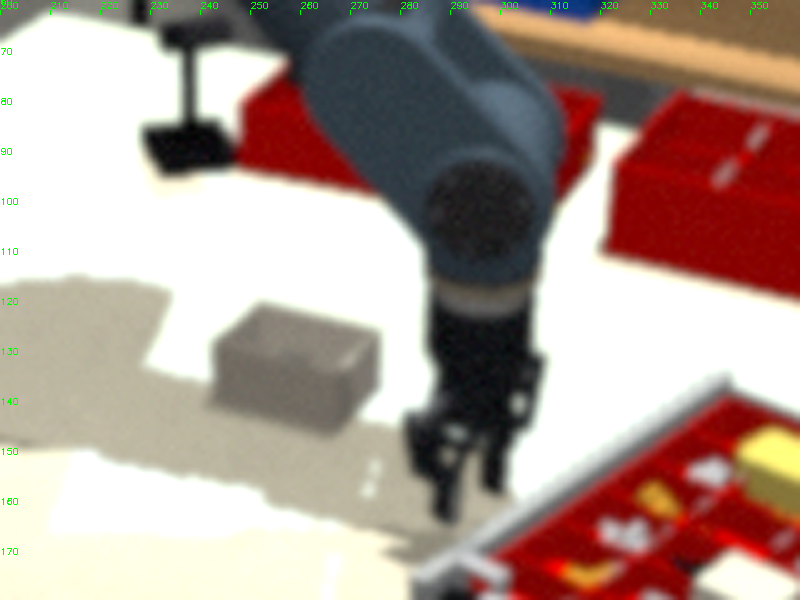

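The gripper, at about (450,500), stands clear in front of the tray front plate. Now push in steps while watching the force.

Run:
```python
from rob import *
r.move_linear(W(-100,185,55),vel=0.08)
f0=F();x=-100;log=[]
while x<-40:
    x+=3 if x<-66 else 1
    r.move_linear(W(x,185,55),vel=0.06)
    f=F()-f0;log.append((round(x),round(float(D()[0]),1),*np.round(f,1).tolist()))
    if f[0]<-11: break
print(*log,sep="\n");print(r.current_t(),f0)
```

```text
(-97, -97.1, 0.9, 0.5, 1.1)
(-94, -93.9, 0.3, 0.4, 0.5)
(-91, -91.0, -1.1, 1.4, -0.7)
(-88, -88.0, -1.4, 0.6, -0.5)
(-85, -84.9, -1.8, 0.8, -0.5)
(-82, -81.8, 0.2, 0.6, 0.1)
(-79, -78.9, -0.2, 0.8, 0.1)
(-76, -75.8, 0.2, 0.4, -0.3)
(-73, -72.9, -0.4, 0.6, -0.5)
(-70, -69.9, -0.8, 0.5, 1.0)
(-67, -66.9, -0.4, 0.4, -0.6)
(-64, -63.9, -0.8, 1.4, 0.3)
(-63, -63.1, -3.6, 0.8, 0.4)
(-62, -62.1, -2.9, 1.2, 1.1)
(-61, -61.0, -2.1, 0.8, 0.3)
(-60, -59.9, -2.7, 0.7, 0.5)
(-59, -59.1, -3.9, 1.2, 1.1)
(-58, -59.0, -10.1, 0.9, 6.0)
(-57, -59.0, -17.0, 1.0, 8.3)
9.8 [-0.15906095 -0.39397749 -0.01816693]
```

Run:
```python
from rob import *
r.move_linear(W(-95,185,55),vel=0.15)
r.move_linear(W(-95,185,160),vel=0.25)
from h import *
for n in("top","scene"):
    im=optics.get_image(n);pickle.dump(im,open(f"pics/{n}2.pkl","wb"))
    m=proj(im,[W(*a) for a in[(-46,434,66),(-46,58,66),(0,77,84),(16,-28,93),(16,-88,93),(-16,-88,93),(-16,-28,93),(-14,0,114),(14,0,114)]])
    crop(im,*((90,70,230,200,5) if n=="top" else (255,130,415,240,5)),f"pics/{n}2.png",m)
print(r.current_t())
```

```text
10.8667
```

View pics/top2.png

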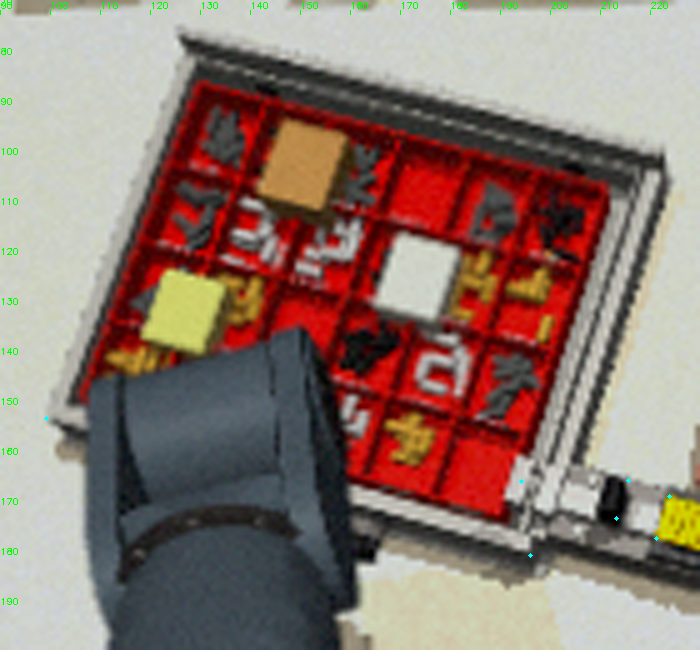

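View pics/scene2.png

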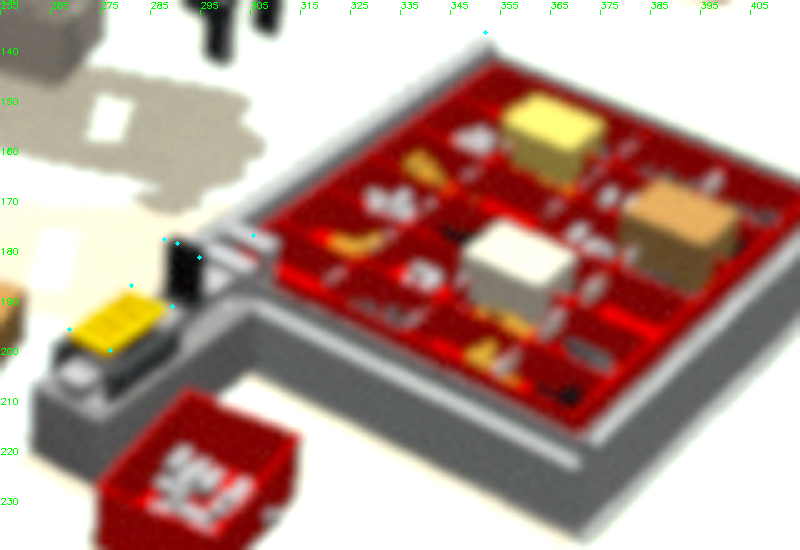

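The tray is home. Its front edge sits at the predicted marks, the keeper lines up with the guide staple, and force rose at a hard stop at TCP x = −59. Next, move above the catch and look before pressing.

Run:
```python
from rob import *
r.move_to(W(-1,-44,170),Q)
r.move_linear(W(-1,-44,124),vel=0.1)
print(D(),F(),r.current_opening(),r.current_t())
from h import *
for n in("top","scene"):
    im=optics.get_image(n);pickle.dump(im,open(f"pics/{n}3.pkl","wb"))
    crop(im,*((185,140,260,200,10) if n=="top" else (250,145,330,205,10)),f"pics/{n}3.png")
```

```text
[ -0.86727172 -43.62996161 124.22355624] [-0.22679782  0.06949923  0.83160294] 0.5460187425788936 12.45
```

View pics/scene3.png

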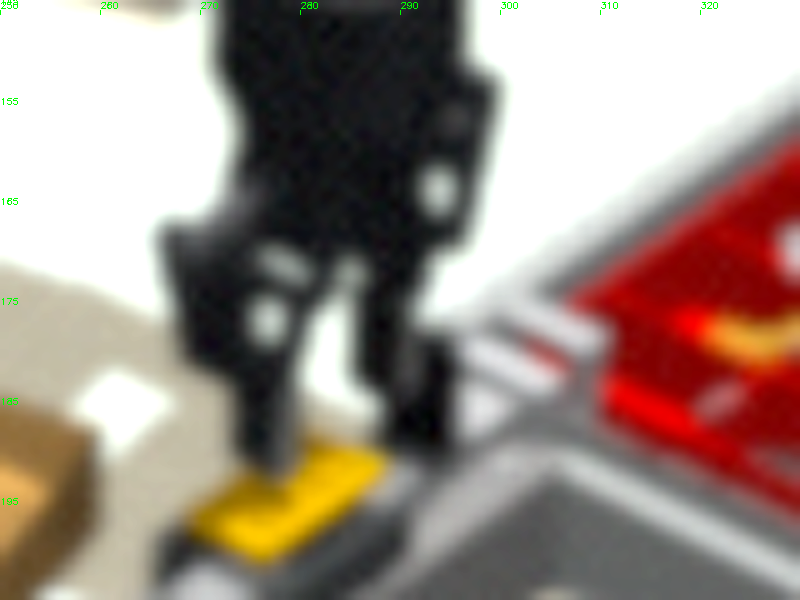

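The left tip, at (270,470), hangs over the rear part of the yellow plate. The right tip, at about (385,390), is in front of the black tab. Now press down in steps.

Run:
```python
from rob import *
f0=F();log=[];z=124.
while z>96:
    z-=1.5 if z>100 else .5
    r.move_linear(W(-1,-44,z),vel=0.05)
    f=F()-f0;log.append((round(z,1),*np.round(D(),1).tolist(),*np.round(f,1).tolist()))
    if f[2]>10.5 or np.hypot(f[0],f[1])>8: break
print(*log,sep="\n");print(r.current_t(),f0)
```

```text
(122.5, -1.0, -44.0, 122.7, 0.7, 0.3, -0.6)
(121.0, -1.1, -44.0, 120.9, 0.3, 0.4, -0.7)
(119.5, -1.1, -44.0, 119.4, 0.2, 0.5, -0.3)
(118.0, -1.1, -44.0, 117.9, 0.2, 1.3, -0.5)
(116.5, -1.0, -44.0, 116.4, 0.3, 0.3, -0.4)
(115.0, -1.0, -44.0, 114.9, 0.1, 0.1, 0.0)
(113.5, -1.1, -44.0, 113.4, 0.1, 0.4, -0.7)
(112.0, -0.8, -44.0, 112.1, 1.1, 0.5, 0.5)
(110.5, -0.9, -44.0, 110.5, 1.0, -0.3, 1.8)
(109.0, -0.9, -44.0, 109.0, 1.2, -0.6, 2.6)
(107.5, -0.9, -44.0, 107.5, 1.0, -0.1, 3.0)
(106.0, -0.9, -44.0, 106.0, 1.1, -0.1, 3.3)
(104.5, -0.9, -44.0, 104.5, 2.4, -0.4, 3.5)
(103.0, -0.9, -44.0, 103.0, 1.0, -0.9, 4.5)
(101.5, -0.9, -44.0, 101.6, 1.5, -0.7, 4.9)
(100.0, -0.7, -44.1, 101.1, -1.2, -2.1, 15.4)
16.55 [-0.32072608 -0.41656149  0.20245837]
```

The catch was contacted at TCP z ≈ 112 and its stop came at 101.1, which is 11 mm of travel. Now push the tab, keeping it pressed.

Run:
```python
from rob import *
f0=np.array([-.32,-.42,.2]);log=[];y=-44.;Z=100.7
r.move_linear(W(-1,y,Z),vel=0.05)
while y<2:
    y+=2 if y<-14 else .7
    r.move_linear(W(-1,y,Z),vel=0.05)
    f=F()-f0;log.append((round(y,1),*np.round(D(),1).tolist(),*np.round(f,1).tolist()))
    if abs(f[1])>15 or f[2]>25 or f[2]<2.5: break
print(*log,sep="\n");print(r.current_t())
from h import *
im=optics.get_image("scene");pickle.dump(im,open("pics/s4.pkl","wb"));crop(im,250,145,330,205,10,"pics/s4.png")
```

```text
(-42.0, -0.7, -42.6, 101.4, 0.6, -4.6, 9.9)
(-40.0, -0.7, -40.7, 101.4, -0.1, -5.0, 10.7)
(-38.0, -0.7, -38.7, 101.4, 0.9, -5.4, 9.4)
(-36.0, -0.7, -36.9, 101.4, 0.3, -6.9, 10.9)
(-34.0, -0.7, -35.0, 101.4, 0.4, -8.2, 10.6)
(-32.0, -0.7, -33.0, 101.4, -0.3, -8.2, 11.3)
(-30.0, -0.7, -31.0, 101.4, 1.1, -7.7, 11.2)
(-28.0, -0.7, -29.0, 101.4, 1.1, -8.4, 11.5)
(-26.0, -0.7, -27.0, 101.4, 0.8, -7.3, 12.0)
(-24.0, -0.7, -25.1, 101.4, 0.3, -7.1, 11.0)
(-22.0, -0.7, -23.0, 101.4, 0.3, -8.3, 10.8)
(-20.0, -0.7, -21.0, 101.4, 1.1, -8.5, 10.9)
(-18.0, -0.7, -19.1, 101.4, 1.1, -8.4, 10.9)
(-16.0, -0.7, -17.0, 101.4, -0.6, -7.8, 10.5)
(-14.0, -0.7, -15.0, 101.4, 0.6, -7.4, 10.9)
(-13.3, -0.7, -14.5, 101.4, 0.3, -9.2, 12.2)
(-12.6, -0.7, -13.8, 101.4, 0.5, -9.5, 11.2)
(-11.9, -0.7, -13.1, 101.4, 1.0, -9.7, 11.9)
(-11.2, -0.7, -12.4, 101.4, -0.2, -9.5, 11.7)
(-10.5, -0.7, -11.7, 101.4, 0.5, -9.8, 11.0)
(-9.8, -0.7, -11.0, 101.4, 0.4, -8.4, 11.4)
(-9.1, -0.7, -10.4, 101.4, 0.4, -9.6, 11.3)
(-8.4, -0.7, -9.6, 101.4, 0.4, -9.7, 10.9)
(-7.7, -0.7, -9.0, 101.4, -0.4, -9.9, 11.0)
(-7.0, -0.7, -8.2, 101.4, 1.8, -8.8, 11.2)
(-6.3, -0.7, -8.0, 101.4, 0.2, -12.5, 11.2)
(-5.6, -0.7, -7.8, 101.4, -0.3, -16.8, 12.8)
23.55
```

View pics/s4.png

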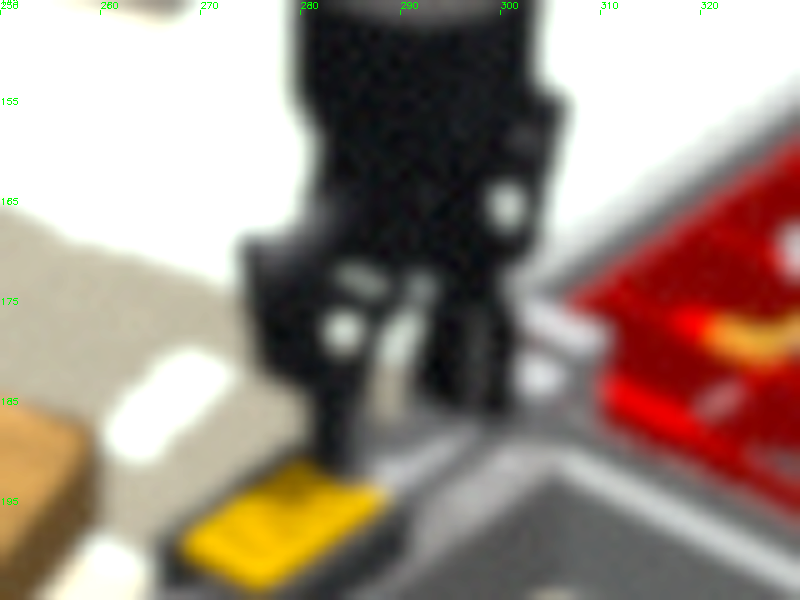

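Force rose sharply at y = −8, exactly 30 mm beyond where the tab was first met (about −38). The picture shows the tab pushed up to the guide staple at (510,390). Back off slightly, lift and check.

Run:
```python
from rob import *
r.move_linear(W(-1,-11.5,100.7),vel=0.05)
print(D(),F())
r.move_linear(W(-1,-11.5,140),vel=0.08)
r.move_linear(W(-1,-11.5,240),vel=0.2)
r.move_to(W(-150,-150,300),Q)
print(D(),F(),r.current_t())
from h import *
for n in("top","scene"):
    im=optics.get_image(n);pickle.dump(im,open(f"pics/{n}5.pkl","wb"))
    m=proj(im,[W(*a) for a in[(14,30,114),(-14,30,114),(16,-28,93),(16,-88,93),(-16,-88,93),(-16,-28,93)]])
    crop(im,*((185,140,260,200,10) if n=="top" else (250,160,330,220,10)),f"pics/{n}5.png",m)
    cv2.imwrite(f"pics/{n}5f.png",im["pixels"][:,:,::-1])
```

```text
[ -0.73180862 -11.70125266 101.38836041] [ 0.15495122 -1.49678812 10.17357565]
[-149.34855293 -149.68340664  299.54678482] [0.59779354 1.00579604 0.35718127] 26.0167
```

View pics/scene5.png

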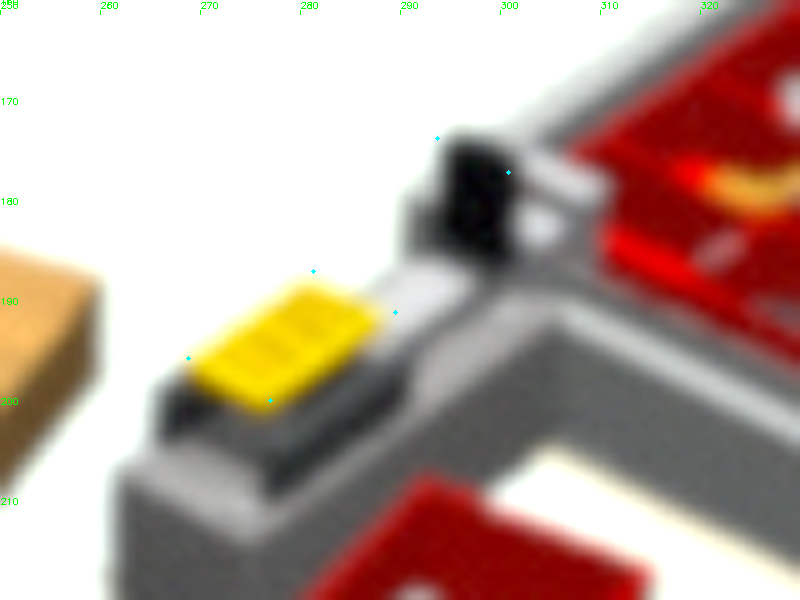

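View pics/top5.png

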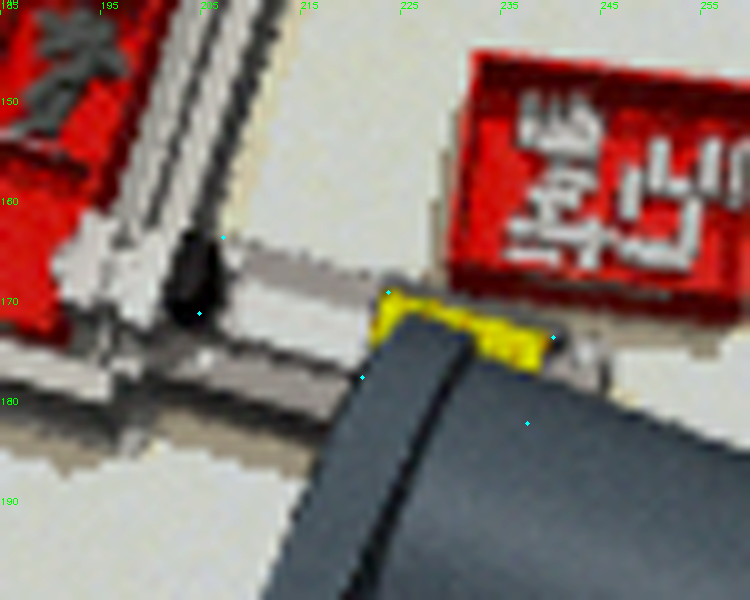

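View pics/scene5f.png

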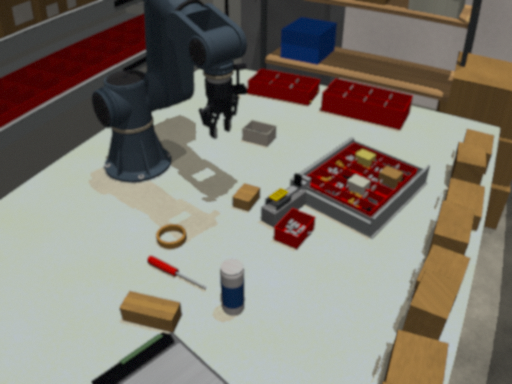

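Run:
```python
from h import *
def yel(im):
    a=im["pixels"].astype(float);m=(a[...,0]-a[...,2]>80)&(a[...,1]-a[...,2]>60);m[:180]=0;m[205:]=0;m[:,:262]=0;m[:,295:]=0
    v,u=np.nonzero(m);return len(u),u.mean(),v.mean(),im["depth"][v,u].mean()
for n in("scene0","scene2","s4","scene5"): print(n,yel(load(n)))
for n in("scene2","scene5"):
    im=load(n);print(np.median([at_depth(im,u,v)[2] for u in range(274,280) for v in(193,194,195)]))
a,b=[cv2.GaussianBlur(load(n)["pixels"],(5,5),0).astype(int) for n in("scene0","scene5")]
d=np.abs(a-b).sum(2)
for nm,(x0,y0,x1,y1) in dict(carton=(230,180,261,212),redbin=(270,205,318,250),tape=(150,218,192,252),driver=(143,250,210,295),spray=(216,256,250,315),long=(115,288,186,332),white=(238,115,282,148)).items(): print(nm,np.percentile(d[y0:y1,x0:x1],[50,90,99]))
```

```text
scene0 (139, np.float64(278.24460431654677), np.float64(194.10791366906474), np.float32(1.4716156))
scene2 (142, np.float64(278.0774647887324), np.float64(194.07746478873239), np.float32(1.4403038))
s4 (128, np.float64(277.4140625), np.float64(197.40625), np.float32(1.4766474))
scene5 (134, np.float64(277.96268656716416), np.float64(194.4402985074627), np.float32(1.4703748))
0.09305570743727348
0.0930929664623325
carton [  1.     3.   197.18]
redbin [ 1.    3.   38.82]
tape [ 2. 44. 50.]
driver [1. 2. 3.]
spray [1. 2. 3.]
long [1. 2. 4.]
white [1. 2. 3.]
```

The catch top reads z = 93 mm again, so it is fully up. The tab is at its home mark, the tray is home and the other objects haven't moved. Handing in.

Run:
```python
from rob import *
print(r.current_t(),F()); r.hand_in()
```

```text
26.1167 [0.20949765 0.37521914 0.13886318]
the job is handed in; nothing more can be done
```

The tray is home, the bolt is fully home in the keeper, and the catch has sprung back up. I handed the job in at 26.1 s with the arm clear of everything.

- **Tray:** I pushed it in with both fingertips until a hard stop, where the force reached about 17 N. In the picture its front edge lay on the predicted home marks.
- **Catch:** I pressed it 11 mm onto its stop and kept it there with about 11 N during the bolt push.
- **Bolt:** The other fingertip moved the tab about 30 mm, to a sharp force rise of about 17 N at the predicted end stop. I then backed off 4 mm and lifted away.

**Last checks:**
- The catch top measured z = 93 mm, the same as before pressing, so it is fully up.
- The black tab was at its home mark beside the guide staple, within about 1 to 2 pixels.
- Comparing pictures from before and after, the screwdriver, spray can, long carton and white bin did not change. The few changed pixels near the carton, red bin and tape I put down to shadow and nearby moving parts. I checked this by eye only for the carton, whose edge had not moved.

**Disagreements:** My two camera fits of the dock's position differed by up to about 5 mm along the bolt direction. The forces I felt agreed with the combined fit to about 2 mm. The tray's starting travel measured 33 mm, just below the stated range of 35 to 75 mm, which is within my measuring error.

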